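Roll a tin under the date coder and on to the outfeed lane

ROBOT

A 6-joint arm with a two-finger parallel gripper is mounted at the origin on the work surface. World frame = base frame: x ahead of the robot, y to its left, z up, the work surface at z = 0. Lengths are in m, angles in degrees, forces in N, time in s.
With the tool pointing down it reaches from about 0.3 to 0.85 m from the base axis. Payload 4.2 kg.
Tool frame: the origin (TCP) lies at the very end of the fingers, on their centre line; the grasp point (between the pads) lies 19 mm behind it (env.grip_depth is the z of the grasp point in the tool frame, in m); z points along the fingers, y is the line along which they close (so a half turn about z gives the same grasp; the last joint's range is limited). The gripper opens to 91 mm and grips with 3 to 60 N. Pads are 32 mm wide; open, the fingers measure 118 mm over their backs; the gripper's body (76 mm by 178 mm) begins 60 mm behind the grasp point.
Start: joints at [65.145, 18.312, 89.639, -0, 72.044, -1.146], TCP at [0.231, 0.526, 0.214] pointing down, gripper open.
Joint ranges: [-177.97, 177.97], [-48.28, 115.42], [12.27, 149.76], [-77.06, 257.06], [2.81, 150.46], [-146.56, 146.56]. Speed limits (degrees/s): [147.25, 147.25, 180, 180, 180, 180].

INTERFACE

Orientations are given as a 3x3 rotation matrix whose columns are the frame's x, y, z axes.
In Python, from rig import env gives the robot as it stands.
- The arm moves only by the tool drive_tool, never from a script. Its argument "series" is a list of rows, each a list of 7 numbers: the shift along the world's x, y, z each as a share of 0.4 m, from -1 to 1, then the turn, a rotation vector about the world's x, y, z each as a share of 60 degrees, from -1 to 1, then the opening, from 0 (shut) to 1 (fully open). In form: [[dx, dy, dz, ax, ay, az, jaw], ...]. A call has 1 to 20 rows; each row is the pose to reach, as a shift and turn from the pose commanded when the call began; what a row does not reach only later rows make up. A row lasts 1/8 s, in which the tool goes at most 62.5 mm and 10.7 degrees, less where a joint would pass 70% of its speed; a pose out of reach is approached as far as the arm can. A call with a number of a shift or a turn outside -1 to 1 is refused whole. A call with a gripper value outside its range is refused whole. The fingers move at their own pace and stop on an object; the grip force is fixed at half the most. Time passes only in rows, so rows that repeat a pose let the fingers close. It gives the time, the measured TCP pose, the force, the opening and the grip force at its end, in the units of the state.
- env.sense(): the state, without advancing time (a new reading comes with each control period).
- env.get_image(name): name is "scene" or "top" or "wrist"; returns the picture (420x560x3 uint8, red, green, blue); there is no depth.
- env.calibration(name): a dict with "mtx" (3x3 intrinsics, pixels), "rvec" (rotation vector, rad) and "tvec" (3), from world to camera coordinates, as OpenCV has them. Camera axes: x right, y down, z forward; pixel columns grow to the right and rows downward; lengths in m; the calibration is good to about 2 mm. A picture is of the moment at which its call begins: read the wrist's pose just before it. calibration takes no time and is no camera call; for the wrist camera it gives the pose at the moment of the call.
- env.sign_off(): hands the job in; it is judged then, once.
The state is a dict: "time": time; "qpos": joint angles; "dq": joint speeds; "joint_torque": joint torques, N m; "tool_pos": TCP position; "ee_rot": TCP orientation; "ft_force": force on the tool from outside, world axes, zero at the start; "moment": the same for the moment, N m; "width": finger opening in m; "grip_force": force on a finger pad.
Only numpy, scipy, OpenCV 4.12 (cv2) and the standard library are available. Lean on these libraries where they do the work, as an engineer would, in place of code of your own. Each camera call takes 0.05 s, during which the arm holds its last target. There are 200 camera calls.

TASK

The red-banded tin lying on the date coder's hinged feed track needs a date on its end: take the track by its red ball knob and tip it up and down so that the tin rolls along and stops with its middle in line with the print nozzle, and keep it still there for five seconds while the coder prints. Then let it roll gently on to the outfeed lane until it lies against the rubber end stop, lower the track softly back on its rest and let go. Do not touch the tin or let it roll faster than about 0.3 m/s, and leave the print head, the mug and the standing tins where they are.

Things in the scene. Friction and masses are not known exactly. Their poses are not given: they have to be found in the camera images.
- tin: round tin with a red band, 100 mm diameter, 140 mm long, 500 g (0.7 to 1.4 times), lying across the feed track, at the start against the loading stop. Origin: its middle, 50 mm above the floor under it; own x = its axis, across the track. Rolls at 6.9 m/s2 along the track per rad of slope, less a rolling drag worth 0.006 to 0.014 rad (on smaller slopes a still tin stays)
- station: fixed base of the date coder, aluminium plate 280 x 520 mm, level. Origin on the table. Axes: x across the track (the print head stands on its -x side), y along the track from the knob end to the outfeed lane, z up. Tins roll in +y from the loading stop, past the nozzle and over the pivot to the outfeed lane
- pivot (a point): hinge line of the feed track, on the centre line, 110 mm above the table, where the track floor (350 mm long, towards -y) meets the floor of the outfeed lane. Axes those of the station. The track is a steel channel, 150 mm wide inside, sides 20 mm high; its loading stop, a blue plate 58 mm high at the knob end, stands 340 mm from the pivot
- track (a joint): angle of the feed track above its rest, rad: 0 = knob end down on its rest, floor sloping 0.08 rad down towards the knob; 0.08 = level; above = sloping down to the pivot and outfeed lane; stop at 0.24. Hinge damping 0.3 N m s/rad; track 0.8 kg (0.85 to 1.2 times), no counterweight: let go, it falls back on its rest. Lifting it at the knob takes 4 to 9 N
- knob (a point): centre of the red ball knob, 32 mm diameter, 460 mm from the pivot along the track, 12 mm above the line of its floor: 85 mm above the table at rest, 122 mm with the track level. Axes of the track. A 12 mm stem joins it to the track on its +y side, else it is free: grip from above, closing across the track; it can turn between the pads, the tool may stay vertical
- nozzle (a point): nozzle of the print head (grey box 88 x 50 x 56 mm with an orange centre line, on a post, top 186 mm above the table), 158 mm above the table. Axes of the station; it points in +x at the tin's end, 85 mm from the track's centre line. Clamped 110 to 200 mm before the pivot, varying. The tin is in line when its middle has the same station y (within 15 mm)
- out_stop (a point): face of the rubber end stop of the fixed outfeed lane, at the height of the tin's axis, on the centre line. Axes of the station. The lane runs from the pivot in +y, 150 mm long, sloping down 0.03 rad to this stop, sides 20 mm high: a tin past the pivot runs to the stop by itself (its middle then 50 mm before it) and stays, whatever the track does
- coded_a: bystander: tin with a red band standing upright, 100 mm diameter, 140 mm high, origin under its middle
- coded_b: bystander: tin with a green band standing upright, 100 mm diameter, 140 mm high, origin under its middle
- mug: bystander: white mug, 80 mm diameter, 98 mm high, origin under its middle
There are look-alikes about, which are no part of the job. Leave any blue or turquoise look-alike of the tin alone.

How it is judged (in metres and radians):
On the way, in this order (a step that is already met when the one before it is completed fails the run):
1. the tin lies still on the track with its middle within 15 mm of the nozzle's line for 4.5 s (y of tin in the frame of nozzle between -0.015 and 0.015 m and x of tin in the frame of nozzle between 0.07 and 0.1 m and z of tin in the frame of nozzle between -0.025 and 0.035 m and linear speed of tin below 0.03 m/s), for 4.5 s.
2. the tin lies at rest against the end stop of the outfeed lane (y of tin in the frame of out_stop between -0.065 and -0.038 m and z of tin in the frame of out_stop between -0.015 and 0.015 m and x of tin in the frame of out_stop between -0.015 and 0.015 m and linear speed of tin below 0.03 m/s), for 0.3 s.
At the end, for the whole second after the job is handed in: the tin lies at rest on the outfeed lane, its middle within 38 to 65 mm of the rubber end stop (50 mm when it touches), and the feed track is back down on its rest (within 0.015 rad), let go (all of step 2 and value of joint track below 0.015 rad).
It fails at once if the tin rolls faster than 0.35 m/s (linear speed of tin above 0.35 m/s).
It fails at once if the tin falls off the track or lane (height (world z) of tin below 0.11 m).
It fails at once if the robot touches the tin (contact force between tin and the fingers above 0.5 N or contact force between tin and the arm above 0.5 N).
It fails at once if the track is let fall (faster than 0.8 rad/s) (velocity of joint track below -0.8 rad/s).
It fails at once if the print head is shifted by more than 10 mm, or the mug or a standing tin by more than 30 mm (distance of nozzle from where it was at the start of the episode above 0.01 m or distance of any of coded_a, coded_b, mug from where it was at the start of the episode above 0.03 m).
It also fails if it takes over 59 s, if anything falls off the work surface, if the arm or the gripper's body presses on something with over 40 N, if the wrist force passes 120 N, or if a joint passes its speed limit or range.

## Working session

There is one attempt and no reset: what is moved stays moved. The work goes in short steps, Python scripts to look and compute and a tool call to move; the robot and the scene stay as the last step left them, time stands still between calls to the robot, and variables do not carry over. Pictures are saved under pics/ and viewed, at most 10 in all, crops included, and the job is handed in when it is done.

Besides the shell and the picture viewer there is one more tool, called as name(argument=value, ...), one argument or row to a line, values as JSON. drive_tool: Moves the arm, as the interface text tells. Shift numbers are shares of 0.4 m and turn numbers shares of 60 degrees, none past 1 either way. Its arguments: {"type":"object","properties":{"series":{"type":"array","items":{"type":"array","items":{"type":"number","minimum":-1,"maximum":1}}}},"required":["series"]}

```bash
mkdir -p pics; python3 - <<'E'
from rig import env
import cv2,numpy as np
for n in ("scene","top"):
    cv2.imwrite(f"pics/{n}0.png",env.get_image(n)[:,:,::-1])
    c=env.calibration(n);print(n,c["mtx"].tolist(),np.ravel(c["rvec"]).tolist(),np.ravel(c["tvec"]).tolist())
s=env.sense();print(s["time"],s["tool_pos"],s["ee_rot"],s["width"])
E
```

```text
scene [[508.28924746563797, 0.0, 285.8465845395569], [0.0, 508.28924746563797, 209.3524464786551], [0.0, 0.0, 1.0]] [1.700793163599854, 2.0524263613578952, -0.6351938219560952] [0.13382579320334273, -0.3315021964517314, 1.8015055672943934]
top [[444.25703770027127, 0.0, 283.3888263101113], [0.0, 444.25703770027127, 213.70101553518577], [0.0, 0.0, 1.0]] [2.1963741329197926, -2.223464902949722, 0.0708052662756482] [-0.04729111643830794, 0.4944453352366313, 1.228546107458386]
0.1 [0.23103616 0.52604931 0.21321641] [[-9.15593423e-01  4.02104788e-01 -6.50052291e-04]
 [ 4.02105314e-01  9.15592284e-01 -1.44412384e-03]
 [ 1.44937534e-05 -1.58361977e-03 -9.99998746e-01]] 0.09136812912154282
```

View pics/top0.png

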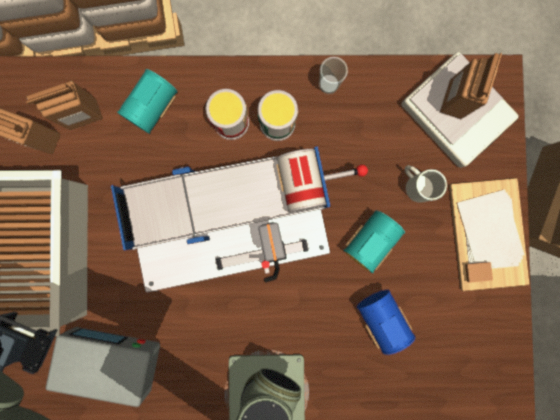

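View pics/scene0.png

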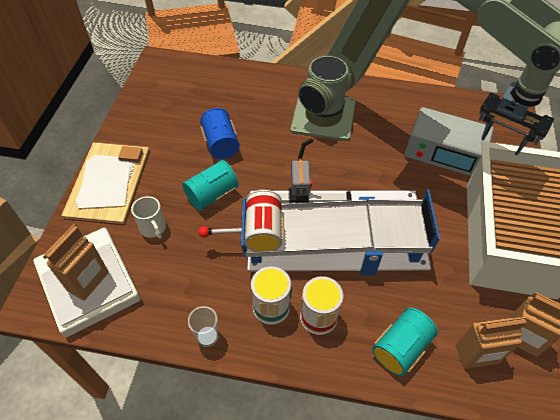

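The tin with the red band lies on the track at (302,180) in top and (263,220) in scene. The other red-banded tin stands upright with a yellow lid at (227,110), so it is a bystander. The turquoise and blue tins are look-alikes. The red ball knob is at (362,171) in top and (204,231) in scene; the small red item at (268,265) is part of the clamp.

```bash
cat > h.py <<'E'
from rig import env
import cv2,numpy as np
def cam(n):
    c=env.calibration(n);R=cv2.Rodrigues(np.array(c["rvec"],float))[0];t=np.ravel(c["tvec"]);return np.array(c["mtx"]),R,t
def ray(n,p):
    K,R,t=cam(n);d=R.T@np.linalg.solve(K,[p[0],p[1],1.]);return -R.T@t,d/np.linalg.norm(d)
def onz(n,p,z):
    o,d=ray(n,p);return o+d*(z-o[2])/d[2]
def tri(p,q,a="top",b="scene"):
    o,d=ray(a,p);e,f=ray(b,q)
    s=np.linalg.lstsq(np.c_[d,-f],e-o,rcond=None)[0];A=o+s[0]*d;B=e+s[1]*f;return (A+B)/2,np.linalg.norm(A-B)
def red(im):
    h=cv2.cvtColor(im,cv2.COLOR_RGB2HSV);return (((h[...,0]<6)|(h[...,0]>174))&(h[...,1]>180)&(h[...,2]>90)).astype(np.uint8)
E
python3 - <<'E'
from h import *
T=cv2.imread("pics/top0.png")[:,:,::-1].copy();S=cv2.imread("pics/scene0.png")[:,:,::-1].copy()
for n,i in(("top",T),("scene",S)):
    k,l,st,c=cv2.connectedComponentsWithStats(red(i))
    for j in range(1,k):
        if st[j,4]>20:print(n,st[j],c[j].round(1))
print(cam("top")[1].T@-cam("top")[2])
cv2.imwrite("pics/c1.png",cv2.resize(T[140:295,105:385,::-1],None,fx=2.85,fy=2.85,interpolation=cv2.INTER_CUBIC))
cv2.imwrite("pics/c2.png",cv2.resize(S[130:285,190:450,::-1],None,fx=3,fy=3,interpolation=cv2.INTER_CUBIC))
E
```

```text
top [301 157  10  26 146] [305.3 169.8]
top [290 159  11  27 156] [295.1 171.9]
top [357 165  11  12 103] [362.1 170. ]
top [286 189  37  14 277] [304.2 195. ]
scene [416 151   7   6  30] [419.2 153.4]
scene [246 195  35  15 236] [262.8 200.4]
scene [255 207   7  22 146] [258.  217.3]
scene [265 207   7  22 149] [268.  217.3]
scene [198 226  11  12  97] [203.  231.2]
[ 0.44076879 -0.0268522   1.24941587]
```

View pics/c1.png

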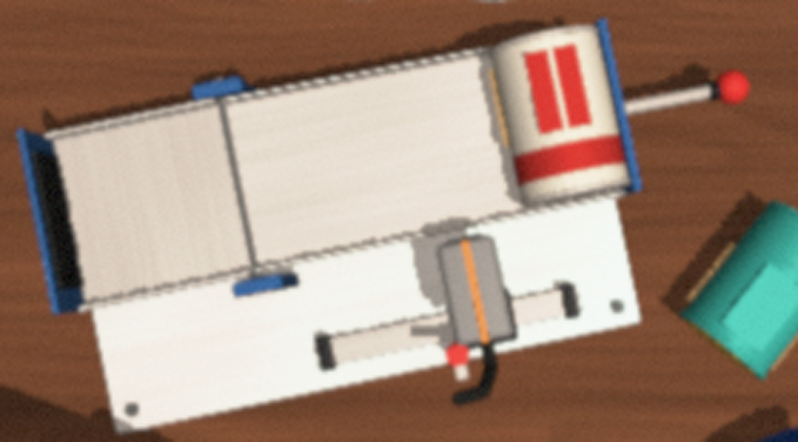

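View pics/c2.png

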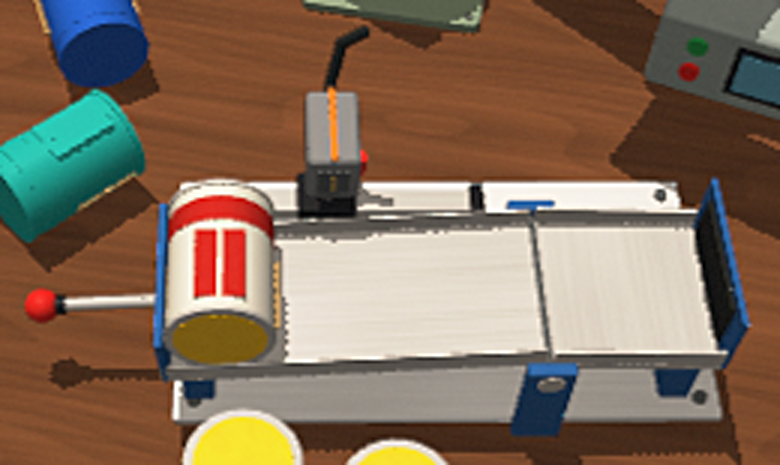

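The crops confirm the target: the red-banded tin lies against the blue loading stop, with the red knob on its stem at crop1 (733,87). The hinge line runs from (222,98) to (252,265). The orange nozzle line runs from (466,240) to (485,342).

```bash
python3 - <<'E'
from h import *
f=lambda x,y:(105+(x+.5)/2.85-.5,140+(y+.5)/2.85-.5)
g=lambda x,y:(190+(x+.5)/3-.5,130+(y+.5)/3-.5)
k,e=tri((362.1,170),(203,231.2));print("knob",k,e, onz("top",(362.1,170),.085),onz("scene",(203,231.2),.085))
# hinge
a,b=onz("top",f(222,98),.13),onz("top",f(252,265),.13);print("hinge top(z.13)",a,b,(a+b)/2,np.linalg.norm(a-b))
c,d=onz("scene",g(535,225),.11),onz("scene",g(549,352),.13);print("hinge scene",c,d)
o1,o2=onz("top",f(466,240),.186),onz("top",f(485,342),.186);print("orange",o1,o2,np.linalg.norm(o1-o2))
s1,s2=onz("scene",g(332,90),.186),onz("scene",g(334,160),.186);print("orange scene",s1,s2)
# direction from station plate lower edge & channel edges (z .13)
m=(a+b)/2; u=(m-k)[:2];print("len",np.linalg.norm(u));u/=np.linalg.norm(u)
w=(b-a)[:2];w/=np.linalg.norm(w);print("u",u,"perp of hinge",w[1]*-1,w[0], "orange dir",(o2-o1)[:2]/np.linalg.norm((o2-o1)[:2]))
n=(o1+o2)/2
piv=k[:2]+u*.4595
print("piv",piv,"nozzle before pivot",-(o1[:2]-piv)@u,-(o2[:2]-piv)@u,-(s1[:2]-piv)@u,-(s2[:2]-piv)@u)
nx=np.array([u[1],-u[0]]);print("x axis",nx,"orange x", (o1[:2]-piv)@nx,(o2[:2]-piv)@nx)
# tin ring extents
T=cv2.imread("pics/top0.png")[:,:,::-1].copy()
kk,l,st,cc=cv2.connectedComponentsWithStats(red(T))
j=[j for j in range(1,kk) if st[j,1]==189][0]
ys,xs=np.nonzero(l==j);P=np.array([onz("top",q,.137)[:2] for q in zip(xs,ys)]);t=(P-piv)@u;print("tin before pivot",t.min(),t.max(),(t.min()+t.max())/2,"x",((P-piv)@nx).mean())
E
```

```text
knob [ 0.60334095 -0.26051603  0.08874961] 0.0003794344153915217 [ 0.60389381 -0.26146372  0.085     ] [ 0.60110123 -0.26140551  0.085     ]
hinge top(z.13) [0.59172898 0.20206421 0.13      ] [0.44383705 0.17623068 0.13      ] [0.51778302 0.18914745 0.13      ] 0.15013125858176793
hinge scene [0.44028559 0.180402   0.11      ] [0.59058281 0.20311345 0.13      ]
orange [ 0.46237881 -0.01291676  0.186     ] [ 0.3768417  -0.02784782  0.186     ] 0.08683049453983638
orange scene [ 0.37711088 -0.02824163  0.186     ] [ 0.45943488 -0.01266597  0.186     ]
len 0.45773071102039636
u [-0.18691761  0.98237559] perp of hinge 0.17207296817946977 -0.9850842063610132 orange dir [-0.98510455 -0.17195645]
piv [0.51745231 0.19088555] nozzle before pivot 0.18991621013339707 0.18859572869794905 0.1890329181734336 0.18911956734055754
x axis [0.98237559 0.18691761] orange x -0.09219709992435504 -0.17901755322201524
tin before pivot -0.33853344382762585 -0.24665861645498183 -0.29259603014130386 x -0.038015464556227334
```

drive_tool(
  series=[
    [0,0,0.2,0,0,0,1],
    [0.93,-1,0.25,0,0,-0.936,1],
    [0.93,-1,0.25,0,0,-0.936,1],
    [0.93,-1,0.25,0,0,-0.936,1],
    [0.93,-1,0.25,0,0,-0.936,1],
    [0.93,-1,0.25,0,0,-0.936,1],
    [0.93,-1,0.25,0,0,-0.936,1],
    [0.93,-1,0.25,0,0,-0.936,1],
    [0.93,-1,0.25,0,0,-0.936,1],
    [0.93,-1,0.25,0,0,-0.936,1],
    [0.93,-1,0.25,0,0,-0.936,1],
  ],
)

```text
time: 1.48
tool_pos: [0.6049, 0.1238, 0.3127]
ee_rot: [[-0.172, 0.985, -0.001], [0.985, 0.172, -0.001], [-0.001, -0.001, -1.0]]
ft_force: [-0.8, 0.9, 0.2]
width: 0.0912
grip_force: 0.0
```

drive_tool(
  series=[
    [-0.004,-0.962,0,0,0,0,1],
    [-0.004,-0.962,0,0,0,0,1],
    [-0.004,-0.962,0,0,0,0,1],
    [-0.004,-0.962,0,0,0,0,1],
    [-0.004,-0.962,0,0,0,0,1],
    [-0.004,-0.962,0,0,0,0,1],
    [-0.004,-0.962,0,0,0,0,1],
    [-0.004,-0.962,-0.15,0,0,0,1],
    [-0.004,-0.962,-0.3,0,0,0,1],
    [-0.004,-0.962,-0.4,0,0,0,1],
  ],
)

```text
time: 2.72
tool_pos: [0.6003, -0.2555, 0.151]
ee_rot: [[-0.177, 0.984, -0.004], [0.984, 0.177, 0.003], [0.003, -0.003, -1.0]]
ft_force: [1.0, 0.1, -0.4]
width: 0.0911
grip_force: 0.0
```

```bash
python3 - <<'E'
from h import *
im=env.get_image("wrist");cv2.imwrite("pics/w1.png",im[:,:,::-1])
k,l,st,c=cv2.connectedComponentsWithStats(red(im))
for j in range(1,k):
    if st[j,4]>60:print(st[j],c[j].round(1),onz("wrist",c[j],.087))
print(env.sense()["tool_pos"],env.sense()["time"])
E
```

```text
[158   0  65  17 894] [190.5   7.3] [ 0.52250599 -0.13744318  0.087     ]
[ 262  210   47   42 1501] [284.9 230.2] [ 0.59807935 -0.25596904  0.087     ]
[ 0.59773418 -0.25431667  0.14575816] 2.775
```

drive_tool(
  series=[
    [0,0,-0.1,0,0,0,1],
    [0,0,-0.18,0,0,0,1],
    [0,0,-0.212,0,0,0,1],
    [0,0,-0.212,0,0,0,1],
  ],
)

```text
time: 3.28
tool_pos: [0.6018, -0.2575, 0.0695]
ee_rot: [[-0.177, 0.984, -0.0], [0.984, 0.177, 0.0], [0.0, -0.0, -1.0]]
ft_force: [0.3, -0.8, 0.6]
width: 0.0911
grip_force: 0.0
```

```bash
python3 - <<'E'
from h import *
s=env.sense();im=env.get_image("wrist")
k,l,st,c=cv2.connectedComponentsWithStats(red(im))
for j in range(1,k):
    if st[j,4]>60:print(st[j],c[j].round(1),onz("wrist",c[j],.085))
print(s["tool_pos"],s["time"])
E
```

```text
[249 249  69  21 933] [283.5 262.1] [ 0.60104747 -0.25336512  0.085     ]
[264 307  39   6 169] [283.1 309. ] [ 0.60492764 -0.27597573  0.085     ]
[ 0.6018461  -0.2574806   0.06946574] 3.275
```

drive_tool(
  series=[
    [0,-0.008,0,0,0,0,1],
    [0,-0.008,0,0,0,0,0],
    [0,-0.008,0,0,0,0,0],
    [0,-0.008,0,0,0,0,0],
    [0,-0.008,0,0,0,0,0],
    [0,-0.008,0,0,0,0,0],
  ],
)

```text
time: 4.08
tool_pos: [0.6016, -0.2615, 0.0691]
ee_rot: [[-0.176, 0.984, 0.0], [0.984, 0.176, 0.0], [0.0, 0.0, -1.0]]
ft_force: [-0.7, 0.3, -0.6]
width: 0.0438
grip_force: 0.0
```

drive_tool(
  series=[
    [0,0,0,0,0,0,0],
    [0,0,0,0,0,0,0],
    [0,0,0,0,0,0,0],
  ],
)

```text
time: 4.45
tool_pos: [0.6032, -0.2612, 0.0692]
ee_rot: [[-0.176, 0.984, 0.003], [0.984, 0.176, 0.0], [-0.0, 0.003, -1.0]]
ft_force: [4.5, 1.1, -2.0]
width: 0.0299
grip_force: 30.0
```

drive_tool(
  series=[
    [0,0,0.02,0,0,0,0],
    [0,0,0.045,0,0,0,0],
    [0,0,0.07,0,0,0,0],
    [0,0,0.08,0,0,0,0],
    [0,0,0.08,0,0,0,0],
    [0,0,0.08,0,0,0,0],
  ],
)

```text
time: 5.2
tool_pos: [0.6033, -0.2618, 0.0999]
ee_rot: [[-0.176, 0.984, 0.003], [0.984, 0.176, -0.001], [-0.001, 0.003, -1.0]]
ft_force: [6.6, -2.3, -10.1]
width: 0.0304
grip_force: 30.0
```

```bash
cat > meas.py <<'E'
from h import *
def tin(im):
    m=red(im);k,l,st,c=cv2.connectedComponentsWithStats(m)
    u=np.array([-.1745,.9847]);nx=np.array([u[1],-u[0]]);noz=np.array([.4624,-.0129])
    ys,xs=np.nonzero(m);P=np.array([onz("top",q,.155)[:2] for q in zip(xs,ys)])
    X=(P-noz)@nx;Y=(P-noz)@u
    s=(X>.035)&(X<.068)&(Y>-.2)&(Y<.35);y=Y[s]
    return (y.min()+y.max())/2,y.max()-y.min(),s.sum(),X[s].mean()
t0=env.sense()["time"];a=tin(env.get_image("top"));s=env.sense();b=tin(env.get_image("top"));
print("y rel nozzle %.4f -> %.4f  width %.4f n%d x%.3f"%(a[0],b[0],b[1],b[2],b[3]),"t",t0,s["time"],"z",s["tool_pos"].round(4),"F",s["ft_force"].round(1))
E
python3 meas.py
```

```text
y rel nozzle -0.1027 -> -0.1029  width 0.0846 n272 x0.056 t 5.2 5.25 z [ 0.6032 -0.2618  0.0998] F [ 7.6 -0.4 -9.7]
```

drive_tool(
  series=[
    [0,0,0.025,0,0,0,0],
    [0,0,0.045,0,0,0,0],
    [0,0,0.045,0,0,0,0],
    [0,0,0.045,0,0,0,0],
    [0,0,0.045,0,0,0,0],
    [0,0,0.045,0,0,0,0],
  ],
)

```text
time: 6.05
tool_pos: [0.6031, -0.2612, 0.1177]
ee_rot: [[-0.176, 0.984, 0.002], [0.984, 0.176, 0.0], [0.0, 0.002, -1.0]]
ft_force: [7.4, 0.7, -9.3]
width: 0.0306
grip_force: 30.0
```

```bash
python3 meas.py
```

```text
y rel nozzle -0.0750 -> -0.0716  width 0.0888 n280 x0.056 t 6.05 6.1 z [ 0.6031 -0.2612  0.1177] F [ 7.1  0.  -8.1]
```

drive_tool(
  series=[
    [0,0,-0.02,0,0,0,0],
    [0,0,-0.029,0,0,0,0],
    [0,0,-0.029,0,0,0,0],
    [0,0,-0.029,0,0,0,0],
  ],
)

```text
time: 6.65
tool_pos: [0.6032, -0.2616, 0.1063]
ee_rot: [[-0.176, 0.984, 0.003], [0.984, 0.176, -0.0], [-0.001, 0.003, -1.0]]
ft_force: [6.3, 0.0, -8.0]
width: 0.0305
grip_force: 30.0
```

```bash
python3 meas.py
```

```text
y rel nozzle -0.0275 -> -0.0239  width 0.0901 n290 x0.054 t 6.65 6.7 z [ 0.6032 -0.2616  0.1063] F [ 6.6 -0.9 -8.1]
```

drive_tool(
  series=[
    [0,0,-0.0115,0,0,0,0],
    [0,0,-0.0115,0,0,0,0],
  ],
)

```text
time: 7.0
tool_pos: [0.6032, -0.2617, 0.1016]
ee_rot: [[-0.176, 0.984, 0.003], [0.984, 0.176, -0.001], [-0.001, 0.003, -1.0]]
ft_force: [6.5, -1.3, -8.0]
width: 0.0301
grip_force: 30.0
```

```bash
python3 meas.py
```

```text
y rel nozzle -0.0109 -> -0.0093  width 0.0900 n288 x0.054 t 7.0 7.05 z [ 0.6032 -0.2617  0.1017] F [ 7.5 -2.  -8.4]
```

drive_tool(
  series=[
    [0,0,0,0,0,0,0],
    [0,0,0.0115,0,0,0,0],
    [0,0,0.0115,0,0,0,0],
    [0,0,0.0115,0,0,0,0],
  ],
)

```text
time: 7.6
tool_pos: [0.6032, -0.2616, 0.1065]
ee_rot: [[-0.176, 0.984, 0.003], [0.984, 0.176, -0.0], [-0.001, 0.003, -1.0]]
ft_force: [6.4, -0.7, -6.7]
width: 0.0303
grip_force: 30.0
```

```bash
python3 meas.py
```

```text
y rel nozzle -0.0074 -> -0.0074  width 0.0909 n291 x0.054 t 7.6 7.65 z [ 0.6032 -0.2616  0.1065] F [ 6.1 -1.  -7.5]
```

drive_tool(
  series=[
    [0,0,0.023,0,0,0,0],
    [0,0,0.023,0,0,0,0],
    [0,0,0.023,0,0,0,0],
    [0,0,0,0,0,0,0],
    [0,0,0,0,0,0,0],
    [0,0,0,0,0,0,0],
    [0,0,0,0,0,0,0],
  ],
)

```text
time: 8.57
tool_pos: [0.6032, -0.2616, 0.1064]
ee_rot: [[-0.176, 0.984, 0.003], [0.984, 0.176, -0.0], [-0.001, 0.003, -1.0]]
ft_force: [7.6, 0.8, -6.9]
width: 0.0305
grip_force: 30.0
```

```bash
python3 meas.py
```

```text
y rel nozzle 0.0114 -> 0.0119  width 0.0899 n294 x0.054 t 8.575 8.625 z [ 0.6032 -0.2616  0.1065] F [ 6.8 -0.7 -6.8]
```

drive_tool(
  series=[
    [0,0,-0.026,0,0,0,0],
    [0,0,-0.026,0,0,0,0],
    [0,0,0,0,0,0,0],
    [0,0,0,0,0,0,0],
    [0,0,0,0,0,0,0],
    [0,0,0,0,0,0,0],
    [0,0,0,0,0,0,0],
  ],
)

```text
time: 9.55
tool_pos: [0.6032, -0.2616, 0.1064]
ee_rot: [[-0.176, 0.984, 0.003], [0.984, 0.176, -0.0], [-0.001, 0.003, -1.0]]
ft_force: [8.3, -0.7, -7.6]
width: 0.0304
grip_force: 30.0
```

```bash
python3 meas.py
```

```text
y rel nozzle 0.0018 -> 0.0019  width 0.0904 n294 x0.054 t 9.55 9.6 z [ 0.6032 -0.2617  0.1064] F [ 7.3 -0.  -7.7]
```

Stopped 2 mm from the line. Now I hold it there for more than 5 s.

drive_tool(
  series=[
    [0,0,0,0,0,0,0],
    [0,0,0,0,0,0,0],
    [0,0,0,0,0,0,0],
    [0,0,0,0,0,0,0],
    [0,0,0,0,0,0,0],
    [0,0,0,0,0,0,0],
    [0,0,0,0,0,0,0],
    [0,0,0,0,0,0,0],
    [0,0,0,0,0,0,0],
    [0,0,0,0,0,0,0],
    [0,0,0,0,0,0,0],
    [0,0,0,0,0,0,0],
    [0,0,0,0,0,0,0],
    [0,0,0,0,0,0,0],
    [0,0,0,0,0,0,0],
    [0,0,0,0,0,0,0],
    [0,0,0,0,0,0,0],
    [0,0,0,0,0,0,0],
    [0,0,0,0,0,0,0],
    [0,0,0,0,0,0,0],
  ],
)

```text
time: 12.15
tool_pos: [0.6032, -0.2616, 0.1064]
ee_rot: [[-0.176, 0.984, 0.003], [0.984, 0.176, -0.0], [-0.001, 0.003, -1.0]]
ft_force: [7.1, -0.3, -7.7]
width: 0.0309
grip_force: 30.0
```

```bash
python3 meas.py
```

```text
y rel nozzle 0.0017 -> 0.0022  width 0.0899 n285 x0.054 t 12.15 12.2 z [ 0.6032 -0.2617  0.1064] F [ 8.  -0.4 -7.1]
```

drive_tool(
  series=[
    [0,0,0,0,0,0,0],
    [0,0,0,0,0,0,0],
    [0,0,0,0,0,0,0],
    [0,0,0,0,0,0,0],
    [0,0,0,0,0,0,0],
    [0,0,0,0,0,0,0],
    [0,0,0,0,0,0,0],
    [0,0,0,0,0,0,0],
    [0,0,0,0,0,0,0],
    [0,0,0,0,0,0,0],
    [0,0,0,0,0,0,0],
    [0,0,0,0,0,0,0],
    [0,0,0,0,0,0,0],
    [0,0,0,0,0,0,0],
    [0,0,0,0,0,0,0],
    [0,0,0,0,0,0,0],
    [0,0,0,0,0,0,0],
    [0,0,0,0,0,0,0],
    [0,0,0,0,0,0,0],
    [0,0,0,0,0,0,0],
  ],
)

```text
time: 14.75
tool_pos: [0.6032, -0.2616, 0.1064]
ee_rot: [[-0.176, 0.984, 0.003], [0.984, 0.176, -0.0], [-0.001, 0.003, -1.0]]
ft_force: [6.9, -0.6, -7.0]
width: 0.0305
grip_force: 30.0
```

```bash
python3 meas.py
```

```text
y rel nozzle 0.0019 -> 0.0018  width 0.0910 n292 x0.054 t 14.75 14.8 z [ 0.6032 -0.2617  0.1064] F [ 7.   0.2 -7.9]
```

drive_tool(
  series=[
    [0,0,0.018,0,0,0,0],
    [0,0,0.029,0,0,0,0],
    [0,0,0.029,0,0,0,0],
    [0,0,0.029,0,0,0,0],
    [0,0,0.029,0,0,0,0],
    [0,0,0.029,0,0,0,0],
    [0,0,0.029,0,0,0,0],
    [0,0,0.012,0,0,0,0],
    [0,0,0.012,0,0,0,0],
  ],
)

```text
time: 15.98
tool_pos: [0.6032, -0.2615, 0.1108]
ee_rot: [[-0.176, 0.984, 0.003], [0.984, 0.176, -0.0], [-0.001, 0.003, -1.0]]
ft_force: [7.6, 0.2, -6.7]
width: 0.0303
grip_force: 30.0
```

```bash
python3 meas.py
```

```text
y rel nozzle 0.0608 -> 0.0657  width 0.0901 n295 x0.052 t 15.975 16.025 z [ 0.6032 -0.2615  0.111 ] F [ 7.6 -0.4 -7.7]
```

drive_tool(
  series=[
    [0,0,0,0,0,0,0],
    [0,0,0,0,0,0,0],
    [0,0,0,0,0,0,0],
    [0,0,0,0,0,0,0],
    [0,0,0,0,0,0,0],
    [0,0,0,0,0,0,0],
  ],
)

```text
time: 16.82
tool_pos: [0.6032, -0.2615, 0.1115]
ee_rot: [[-0.176, 0.984, 0.003], [0.984, 0.176, -0.0], [-0.001, 0.003, -1.0]]
ft_force: [6.8, 0.4, -6.0]
width: 0.0303
grip_force: 30.0
```

```bash
python3 meas.py
```

```text
y rel nozzle 0.1404 -> 0.1450  width 0.0899 n298 x0.051 t 16.825 16.875 z [ 0.6032 -0.2615  0.1116] F [ 6.3  0.5 -5.7]
```

drive_tool(
  series=[
    [0,0,0,0,0,0,0],
    [0,0,0,0,0,0,0],
    [0,0,0,0,0,0,0],
    [0,0,0,0,0,0,0],
    [0,0,0,0,0,0,0],
    [0,0,0,0,0,0,0],
    [0,0,0,0,0,0,0],
    [0,0,0,0,0,0,0],
    [0,0,0,0,0,0,0],
    [0,0,0,0,0,0,0],
    [0,0,0,0,0,0,0],
    [0,0,0,0,0,0,0],
    [0,0,0,0,0,0,0],
    [0,0,0,0,0,0,0],
    [0,0,0,0,0,0,0],
    [0,0,0,0,0,0,0],
  ],
)

```text
time: 18.92
tool_pos: [0.6032, -0.2615, 0.1118]
ee_rot: [[-0.176, 0.984, 0.003], [0.984, 0.176, -0.0], [-0.001, 0.003, -1.0]]
ft_force: [6.4, 0.6, -5.6]
width: 0.0303
grip_force: 30.0
```

```bash
python3 meas.py
```

```text
y rel nozzle 0.2959 -> 0.2958  width 0.0966 n319 x0.047 t 18.925 18.975 z [ 0.6032 -0.2615  0.1117] F [ 6.2  1.1 -5.9]
```

The tin is at rest against the end stop. Next I lower the track softly.

drive_tool(
  series=[
    [0,0,-0.015,0,0,0,0],
    [0,0,-0.03,0,0,0,0],
    [0,0,-0.045,0,0,0,0],
    [0,0,-0.06,0,0,0,0],
    [0,0,-0.075,0,0,0,0],
    [0,0,-0.087,0,0,0,0],
    [0,0,-0.095,0,0,0,0],
    [0,0,-0.101,0,0,0,0],
    [0,0,-0.106,0,0,0,0],
    [0,0,-0.106,0,0,0,0],
    [0,0,-0.106,0,0,0,0],
  ],
)

```text
time: 20.4
tool_pos: [0.6031, -0.2612, 0.0694]
ee_rot: [[-0.176, 0.984, 0.003], [0.984, 0.176, 0.0], [-0.0, 0.003, -1.0]]
ft_force: [6.4, 1.0, -5.0]
width: 0.0303
grip_force: 30.0
```

drive_tool(
  series=[
    [0,0,-0.003,0,0,0,0],
    [0,0,-0.005,0,0,0,0],
    [0,0,-0.005,0,0,0,0],
  ],
)

```text
time: 20.78
tool_pos: [0.6031, -0.2612, 0.0692]
ee_rot: [[-0.176, 0.984, 0.004], [0.984, 0.176, -0.0], [-0.001, 0.004, -1.0]]
ft_force: [4.4, 3.3, 3.8]
width: 0.0304
grip_force: 30.0
```

The track is on its rest. I let go slowly and then lift away.

drive_tool(
  series=[
    [0,0,0,0,0,0,0.5],
    [0,0,0,0,0,0,1],
    [0,0,0,0,0,0,1],
    [0,0,0,0,0,0,1],
    [0,0,0,0,0,0,1],
    [0,0,0,0,0,0,1],
    [0,0,0,0,0,0,1],
    [0,0,0.08,0,0,0,1],
    [0,0,0.18,0,0,0,1],
    [0,0,0.3,0,0,0,1],
    [0,0,0.4,0,0,0,1],
    [0,0,0.4,0,0,0,1],
  ],
)

```text
time: 22.28
tool_pos: [0.6033, -0.2623, 0.2323]
ee_rot: [[-0.176, 0.984, 0.008], [0.984, 0.176, -0.003], [-0.005, 0.007, -1.0]]
ft_force: [-0.7, -0.2, 0.4]
width: 0.0914
grip_force: 0.0
```

```bash
python3 meas.py; python3 - <<'E'
from h import *
cv2.imwrite("pics/s9.png",env.get_image("scene")[:,:,::-1])
E
```

```text
y rel nozzle 0.2957 -> 0.2959  width 0.0968 n321 x0.047 t 22.275 22.325 z [ 0.6021 -0.2617  0.2296] F [ 0.1 -0.8 -0.4]
```

View pics/s9.png

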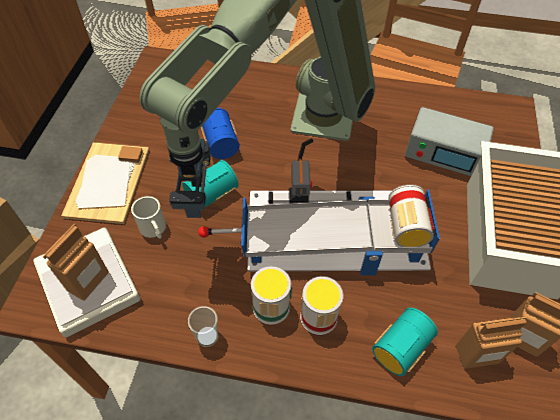

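The tin lies against the end stop at (410,215). The track is down, with the knob back at (203,231), and the gripper is clear.

```bash
python3 -c "
from rig import env
print(env.sign_off())"
```

```text
the job is handed in; nothing more can be done
None
```

The job is handed in at about 22 s of the 59 s: the tin was held about 2 mm from the nozzle line for just over 5 s and now lies at rest against the end stop, with the track lowered onto its rest and let go; the sign-off gave no verdict.

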